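# Push the flower centres home, smallest flower first

### The arm

A 6-joint arm with a two-finger parallel gripper is mounted at the origin on the work surface. World frame = base frame: x ahead of the robot, y to its left, z up, the work surface at z = 0. Lengths are in mm, angles in rad, forces in N, time in s.
With the tool pointing down it reaches from about 350 to 775 mm from the base axis. Payload 7.3 kg.
Tool frame: the origin (TCP) lies at the very end of the fingers, on their centre line; the grasp point (between the pads) lies 19 mm behind it; z points along the fingers, y is the line along which they close (so a half turn about z gives the same grasp; the last joint's range is limited). The gripper opens to 92 mm and grips with 3 to 60 N. Pads are 19 mm wide; open, the fingers measure 130 mm over their backs; the gripper's body (75 mm by 190 mm) begins 47 mm behind the grasp point.
Start: joints at [1.15, 0.342, 1.524, -0, 1.275, -0.146], TCP at [142.446, 505.326, 226.741] pointing down, gripper open.
Joint ranges: [-2.53, 2.53], [-0.77, 2.02], [0.04, 2.7], [-1, 4.14], [0.28, 2.66], [-3.11, 3.11]. Speed limits (rad/s): [2.57, 2.57, 3.14, 3.14, 3.14, 3.14].

### API

Orientations are given as [roll, pitch, yaw] about the fixed x, y, z axes, in that order (R = Rz(yaw) Ry(pitch) Rx(roll)).
In Python, from plant import bot gives the robot as it stands.
- The arm moves only by the tool send_rows, never from a script. Its argument "rows" is a list of rows, each an object of numbers: "x", "y", "z": the shift along the tool's x, y, z in units of 0.2 m (1.0 is 0.2 m); "ax", "ay", "az": the turn, a rotation vector about the tool's x, y, z in units of 60 degrees (1.0 is 60 degrees); "jaw": the opening, from -1 (shut) to 1 (fully open), so that 0 is half open. In form: [{"x": .., "y": .., "z": .., "ax": .., "ay": .., "az": .., "jaw": ..}, ...]. A call has exactly 10 rows; each row is the pose to reach, as a shift and turn from the pose commanded when the call began, along the tool's axes at that moment; what a row does not reach only later rows make up. A row lasts 1/8 s, in which the tool goes at most 62.5 mm and 10.7 degrees, less where a joint would pass 70% of its speed; a pose out of reach is approached as far as the arm can. A call with a number of a shift or a turn outside -1 to 1 is refused whole. A call with a gripper value outside its range is refused whole. The fingers move at their own pace and stop on an object; the grip force is fixed at half the most. Time passes only in rows, so rows that repeat a pose let the fingers close, or fill a call up. It gives the time, the measured TCP pose, the force, the opening and the grip force at its end, in the units of the state.
- bot.get_obs(): the state, without advancing time (a new reading comes with each control period).
- bot.capture(name): name is "scene" or "top" or "wrist"; returns (picture, depth): 400x640x3 uint8, red, green, blue; 400x640 float32, mm along the optical axis (not along the pixel's ray), 0 where there is no reading.
- bot.camera_model(name): a dict with "vertical_fov" (degrees; the focal length in pixels is half the picture's height over the tangent of half this angle, whatever the lens; pixels are square), "cx", "cy" (the principal point, pixels), "k1" (the pictures are not rectified: a ray, as slopes to the right and down, at radius r is drawn at 1 + k1 r^2 times it, then the intrinsics apply), "R" (3x3) and "t" (3): a world point X has camera coordinates R X + t; the wrist camera has in their place "T_tool_cam" (4x4, takes a point from camera to tool coordinates, whose origin is the TCP and whose axes are the flange's). Camera axes: x right, y down, z forward; pixel columns grow to the right and rows downward; lengths in mm; the calibration is good to about 2 mm. A picture is of the moment at which its call begins: read the wrist's pose just before it. camera_model takes no time and is no camera call.
- bot.close_job(): hands the job in; it is judged then, once.
The state is a dict: "time": time; "joint_positions": joint angles; "dq": joint speeds; "tau": joint torques, N m; "tool_pos": TCP position; "tcp_rot": TCP orientation; "contact_force": force on the tool from outside, world axes, zero at the start; "moment": the same for the moment, N m; "grip_width": finger opening in mm; "finger_force": force on a finger pad.
Only numpy, scipy, OpenCV 4.12 (cv2) and the standard library are available. Lean on these libraries where they do the work, as an engineer would, in place of code of your own. Each camera call takes 0.05 s, during which the arm holds its last target. There are 200 camera calls.

### The job

The wooden centres of the three craft flowers are only started in their holes: with a closed fingertip, press each one gently straight down until it is fully home, first on the small flower, then the medium one, then the large one. Just touch them: do not pick up, tip or shift the flowers, do not lean on them (a light push well under 20 N is enough), and leave the glue bottle, the jar and the tape roll where they stand.

Things in the scene. Friction and masses are not known exactly. Their poses are not given: they have to be found in the camera images.
- small_flower: the small flower on its stand, a loose piece of 0.2 to 0.8 kg: round pale wooden stand 48 mm in diameter topped with a grey foam pad, 45 mm high together, on it a flat pinkish-white five-petal flower 56 mm across, petals up to 53 mm above the table. The foam gives way by 0.4 mm per N pressed on the flower (at most 6 mm) and springs back. Origin: centre of the stand's underside, z up
- small_centre (a joint): how far the small flower's centre has been pushed in, m: 0 standing right out, 0.010 fully home (hard stop). It starts at 0 to 0.003, slides straight down against about 3 N of friction and stays where it is left
- small_centre_top (a point): top middle of the small flower's centre, a dark brown wooden button 26 mm in diameter and 14 mm high with a flat 14 mm top, on a pin in the middle of the flower; when standing right out its top is 79 mm above the table, when home 69 mm (underside resting on a collar 55 mm above the table)
- medium_flower: the medium flower on its stand, a loose piece of 0.2 to 0.8 kg: round pale wooden stand 70 mm in diameter topped with a grey foam pad, 30 mm high together, on it a flat pinkish-white five-petal flower 78 mm across, petals up to 38 mm above the table. The foam gives way by 0.4 mm per N pressed on the flower (at most 6 mm) and springs back. Origin: centre of the stand's underside, z up
- medium_centre (a joint): how far the medium flower's centre has been pushed in, m: 0 standing right out, 0.010 fully home (hard stop). It starts at 0 to 0.003, slides straight down against about 3 N of friction and stays where it is left
- medium_centre_top (a point): top middle of the medium flower's centre, a dark brown wooden button 26 mm in diameter and 14 mm high with a flat 14 mm top, on a pin in the middle of the flower; when standing right out its top is 64 mm above the table, when home 54 mm (underside resting on a collar 40 mm above the table)
- large_flower: the large flower on its stand, a loose piece of 0.2 to 0.8 kg: round pale wooden stand 92 mm in diameter topped with a grey foam pad, 38 mm high together, on it a flat pinkish-white five-petal flower 100 mm across, petals up to 46 mm above the table. The foam gives way by 0.4 mm per N pressed on the flower (at most 6 mm) and springs back. Origin: centre of the stand's underside, z up
- large_centre (a joint): how far the large flower's centre has been pushed in, m: 0 standing right out, 0.010 fully home (hard stop). It starts at 0 to 0.003, slides straight down against about 3 N of friction and stays where it is left
- large_centre_top (a point): top middle of the large flower's centre, a dark brown wooden button 26 mm in diameter and 14 mm high with a flat 14 mm top, on a pin in the middle of the flower; when standing right out its top is 72 mm above the table, when home 62 mm (underside resting on a collar 48 mm above the table)
- glue_bottle: white glue bottle, 40 mm in diameter, 85 mm high, loose, standing between flowers. Origin: centre of its underside
- bead_jar: clear jar with a metal cap, 48 mm in diameter, 70 mm high, loose, standing between flowers. Origin: centre of its underside
- tape_roll: tape roll lying flat, 100 mm outside, 76 mm inside, 48 mm high, loose, beyond the flowers. Origin: centre of its underside
There are look-alikes about, which are no part of the job. What is shaped like the medium_flower but turquoise is not meant.

How it is judged (in metres and radians):
On the way, in this order (a step that is already met when the one before it is completed fails the run):
1. the small flower's centre is pushed home (at least 8 of 10 mm) (value of joint small_centre above 0.008 m), for 0.2 s.
2. the medium flower's centre is pushed home (at least 8 of 10 mm) (value of joint medium_centre above 0.008 m), for 0.2 s.
3. the large flower's centre is pushed home (at least 8 of 10 mm) (value of joint large_centre above 0.008 m), for 0.2 s.
At the end, for the whole second after the job is handed in: All three centres are pushed in at least 8 of their 10 mm; each flower stands upright (within 0.08 rad), at rest and within 15 mm of where it began; bottle, jar and tape roll stand upright within 20 mm of where they began (value of joint each of small_centre, medium_centre, large_centre above 0.008 m and distance of each of small_flower, medium_flower, large_flower from where it was at the start of the episode below 0.015 m and angle between each of small_flower, medium_flower, large_flower's own z axis and vertical below 0.08 rad and linear speed of each of small_flower, medium_flower, large_flower below 0.02 m/s and distance of each of glue_bottle, bead_jar, tape_roll from where it was at the start of the episode below 0.02 m and angle between each of glue_bottle, bead_jar, tape_roll's own z axis and vertical below 0.15 rad); the robot touches nothing.
It fails at once if a later centre is pushed in more than 5 mm before the one ahead of it is home ((value of joint medium_centre above 0.005 m and value of joint small_centre below 0.008 m) or (value of joint large_centre above 0.005 m and value of joint small_centre below 0.008 m) or (value of joint large_centre above 0.005 m and value of joint medium_centre below 0.008 m)).
It fails at once if a flower is pressed with more than 20 N (contact force between any of the fingers, the arm and small_flower above 20 N or contact force between any of the fingers, the arm and medium_flower above 20 N or contact force between any of the fingers, the arm and large_flower above 20 N).
It fails at once if a flower is lifted more than 8 mm, tipped more than 0.2 rad or shifted more than 20 mm (height (world z) of any of small_flower, medium_flower, large_flower above 0.008 m or angle between any of small_flower, medium_flower, large_flower's own z axis and vertical above 0.2 rad or distance of any of small_flower, medium_flower, large_flower from where it was at the start of the episode above 0.02 m).
It fails at once if the bottle, jar or tape roll is shifted or lifted more than 20 mm or tipped more than 0.3 rad (distance of any of glue_bottle, bead_jar, tape_roll from where it was at the start of the episode above 0.02 m or angle between any of glue_bottle, bead_jar, tape_roll's own z axis and vertical above 0.3 rad).
It also fails if it takes over 48 s, if anything falls off the work surface, if the arm or the gripper's body presses on something with over 40 N, if the wrist force passes 120 N, or if a joint passes its speed limit or range.

## Working session

There is one attempt and no reset: what is moved stays moved. The work goes in short steps, Python scripts to look and compute and a tool call to move; the robot and the scene stay as the last step left them, time stands still between calls to the robot, and variables do not carry over. Pictures are saved under pics/ and viewed, at most 10 in all, crops included, and the job is handed in when it is done.

Besides the shell and the picture viewer there is one more tool, called after "Emit:" in YAML: its name, and indented under it one key for each argument. send_rows: Moves the arm, as the interface text tells. Its arguments: {"type":"object","properties":{"rows":{"type":"array","items":{"type":"object","properties":{"x":{"type":"number","minimum":-1,"maximum":1},"y":{"type":"number","minimum":-1,"maximum":1},"z":{"type":"number","minimum":-1,"maximum":1},"ax":{"type":"number","minimum":-1,"maximum":1},"ay":{"type":"number","minimum":-1,"maximum":1},"az":{"type":"number","minimum":-1,"maximum":1},"jaw":{"type":"number"}}}}},"required":["rows"]}

```bash
mkdir -p pics; python3 - <<'E'
from plant import bot
import cv2,numpy as np
o=bot.get_obs();print({k:np.round(v,3).tolist() for k,v in o.items()})
for n in("top","scene"):
    p,d=bot.capture(n);cv2.imwrite(f"pics/{n}.png",p[:,:,::-1]);np.savez(n,p=p,d=d)
    print(n,bot.camera_model(n))
E
```

```text
{'time': 0.0, 'joint_positions': [1.15, 0.343, 1.525, 0.0, 1.275, -0.146], 'dq': [-0.0, 0.001, -0.001, -0.002, 0.0, 0.0], 'tau': [-0.001, -43.124, -24.421, 0.072, 0.056, -0.0], 'tool_pos': [142.262, 504.959, 226.051], 'tcp_rot': [-3.14, -0.0, 2.867], 'contact_force': [-0.172, 0.24, -0.186], 'moment': [0.009, -0.037, 0.015], 'finger_force': 0.0, 'grip_width': 91.273}
top {'vertical_fov': 42.955985720311354, 'cx': 310.5022600582281, 'cy': 205.9809129289963, 'k1': -0.09142461462022286, 'R': array([[-0.01161377, -0.99975551, -0.01881575],
       [-0.99853657,  0.01258947, -0.05259491],
       [ 0.05281893,  0.01817739, -0.99843865]]), 't': array([  17.9283499 ,  601.17177364, 1245.67015567])}
scene {'vertical_fov': 46.55552885532927, 'cx': 321.88028380462936, 'cy': 209.651791118831, 'k1': -0.10814895463020442, 'R': array([[-0.53452134,  0.84500045,  0.01616113],
       [ 0.54993699,  0.36226623, -0.75255065],
       [-0.64176027, -0.39336677, -0.65833604]]), 't': array([ 315.6978326 , -260.70060559, 1433.55610648])}
```

View pics/top.png

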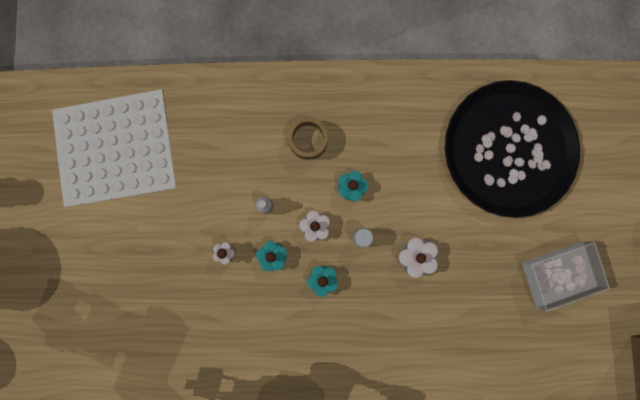

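View pics/scene.png

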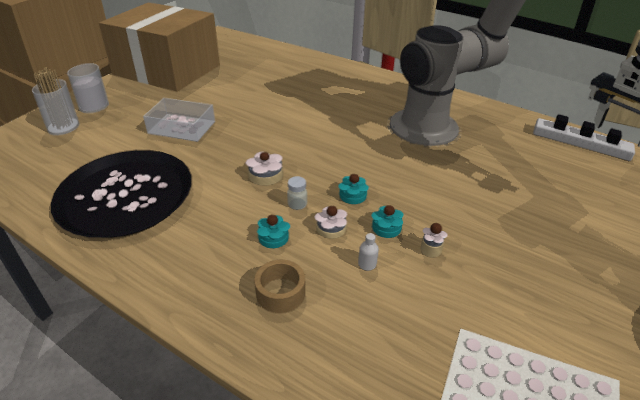

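The top view shows three pinkish-white flowers: small (222,253), medium (315,226) and large (420,258). The turquoise ones at (353,185), (271,256) and (322,281) are look-alikes. The bottle is at (264,205), the jar at (363,238) and the tape roll at (307,138). I'll localise these and confirm them in one crop.

```bash
cat > h.py <<'E'
import numpy as np,cv2
from plant import bot
from scipy.spatial.transform import Rotation as Rn
def world(cm,uv,depth,Rt=None):
    f=200/np.tan(np.radians(cm["vertical_fov"]/2)); K=np.array([[f,0,cm["cx"]],[0,f,cm["cy"]],[0,0,1]])
    uv=np.asarray(uv,float).reshape(-1,2)
    s=cv2.undistortPoints(uv[:,None],K,np.array([cm["k1"],0,0,0,0.]),None,None).reshape(-1,2)
    # depth along optical axis
    c=np.c_[s,np.ones(len(s))]*np.asarray(depth,float).reshape(-1,1)
    if Rt is None: return (c-cm["t"])@cm["R"]
    return c@Rt[:3,:3].T+Rt[:3,3]
E
python3 - <<'E'
from h import *
for n,C in(("top",dict(small=(222,253),medium=(315,226),large=(420,258),bottle=(264,205),jar=(363,238),tape=(307,138),t1=(353,185),t2=(271,256),t3=(322,281))),
           ("scene",dict(small=(436,228),medium=(331,213),large=(265,156),bottle=(369,250),jar=(297,192),t1=(273,220),t2=(389,210),t3=(354,180)))):
    z=np.load(n+".npz");p,d=z["p"],z["d"];cm=bot.camera_model(n)
    for k,(u,v) in C.items():
        r=14 if k!="tape" else 26
        vv,uu=np.mgrid[v-r:v+r+1,u-r:u+r+1];vv,uu=vv.ravel(),uu.ravel()
        W=world(cm,np.c_[uu,vv],d[vv,uu]);c=p[vv,uu].astype(int)
        if k in("bottle","jar","tape"): m=W[:,2]>(W[:,2].max()-8 if k!="tape" else 30)
        else: m=(c.sum(1)<190)&(c[:,0]>c[:,2]+5)&(c[:,0]>c[:,1])&(W[:,2]>40)
        if m.sum()<3: print(n,k,"few");continue
        w=W[m];top=w[w[:,2]>w[:,2].max()-5]
        print(n,k,m.sum(),"mid",((w.min(0)+w.max(0))/2).round(1),"mean",w.mean(0).round(1),"top",top.mean(0).round(1),w[:,2].max().round(1))
p=np.load("top.npz")["p"][170:300,190:460,::-1]
cv2.imwrite("pics/crop.png",cv2.convertScaleAbs(cv2.resize(p,(780,376),interpolation=cv2.INTER_CUBIC),alpha=1.4))
E
```

```text
top small 67 mid [489.1 221.   74.3] mean [489.  221.4  75. ] top [489.7 222.2  77.3] 80.2
top medium 71 mid [551.    0.9  61.2] mean [5.51e+02 4.00e-01 6.19e+01] top [551.8  -1.   65.7] 68.9
top large 72 mid [ 471.8 -250.2   67.7] mean [ 472.3 -249.8   68.3] top [ 472.8 -250.    70.6] 73.9
top bottle few
top jar 4 mid [ 534.7  -12.3 1275.7] mean [ 534.7  -12.3 1275.7] top [ 534.7  -12.3 1275.7] 1275.7
top tape 637 mid [676.9  15.5 652.8] mean [764.8  14.9  65.8] top [ 534.7  -12.3 1275.7] 1275.7
top t1 67 mid [596.3 -57.4 665.4] mean [647.1 -90.6  80.2] top [ 534.7  -12.3 1275.7] 1275.7
top t2 67 mid [478.2 108.1  61.5] mean [478.6 107.8  62.7] top [479.4 107.9  64.8] 67.9
top t3 68 mid [419.8 -16.6  62.9] mean [419.4 -16.4  62.7] top [420.2 -16.5  64.7] 68.3
scene small 94 mid [491.2 221.7  62.4] mean [494.4 223.3  70.6] top [491.6 223.3  74.5] 76.8
scene medium 80 mid [554.8   2.3  56.5] mean [557.    2.7  58.9] top [554.    0.7  62.8] 65.8
scene large 57 mid [849.1  60.1 392.8] mean [ 490.  -237.1   75.4] top [1232.1  391.6  742.5] 742.5
scene bottle 4 mid [1232.1  391.6  742.5] mean [1232.1  391.6  742.5] top [1232.1  391.6  742.5] 742.5
scene jar few
scene t1 81 mid [653.3 -91.6  53.9] mean [653.7 -89.8  59.3] top [652.4 -92.2  63.1] 66.0
scene t2 74 mid [483.8 109.1  58. ] mean [484.4 109.8  59.4] top [481.2 107.7  63.3] 66.6
scene t3 64 mid [424.6 -14.7  57.5] mean [425.1 -13.9  59.5] top [423.3 -16.1  62.8] 65.4
```

View pics/crop.png

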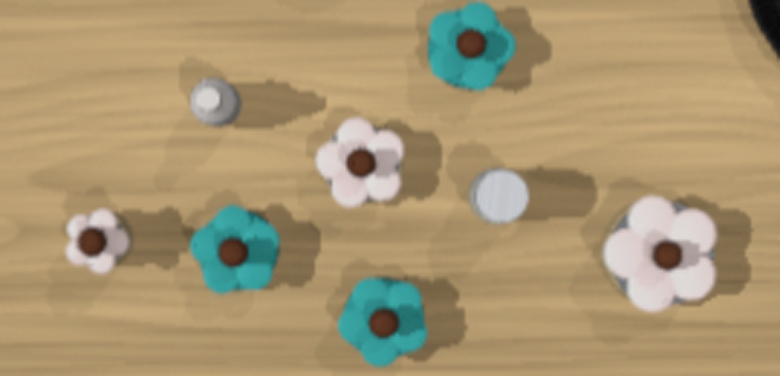

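The crop confirms it: pinkish-white petals with brown centres at top-view pixels (222,253), (315,226) and (420,258), in increasing size, are the targets. The turquoise ones are excluded. Next I shut the gripper and head for the small flower, at about (490,222).

Emit:
send_rows:
  rows:
    - {"x": -0.05,"y": -0.02,"jaw": -1}
    - {"x": -0.15,"y": -0.06,"jaw": -1}
    - {"x": -0.3,"y": -0.13,"jaw": -1}
    - {"x": -0.45,"y": -0.19,"jaw": -1}
    - {"x": -0.6,"y": -0.26,"jaw": -1}
    - {"x": -0.7,"y": -0.3,"jaw": -1}
    - {"x": -0.8,"y": -0.35,"jaw": -1}
    - {"x": -0.9,"y": -0.39,"jaw": -1}
    - {"x": -0.95,"y": -0.41,"jaw": -1}
    - {"x": -1,"y": -0.43,"jaw": -1}

```text
schema error: expected keys x, y, z, ax, ay, az, jaw
```

Emit:
send_rows:
  rows:
    - {"x": -0.1,"y": -0.05,"jaw": -1}
    - {"x": -0.25,"y": -0.1,"jaw": -1}
    - {"x": -0.4,"y": -0.18,"jaw": -1}
    - {"x": -0.55,"y": -0.25,"jaw": -1}
    - {"x": -0.7,"y": -0.32,"jaw": -1}
    - {"x": -0.85,"y": -0.39,"jaw": -1}
    - {"x": -0.95,"y": -0.43,"jaw": -1}
    - {"x": -1,"y": -0.46,"jaw": -1}
    - {"x": -1,"y": -0.46,"jaw": -1}
    - {"x": -1,"y": -0.46,"jaw": -1}

```text
schema error: expected keys x, y, z, ax, ay, az, jaw
```

```bash
cat >> h.py <<'E'
def wrist(name):
    o=bot.get_obs();p,d=bot.capture("wrist");cm=bot.camera_model("wrist")
    T=np.eye(4);T[:3,:3]=Rn.from_euler("xyz",o["tcp_rot"]).as_matrix();T[:3,3]=o["tool_pos"];T=T@cm["T_tool_cam"]
    cv2.imwrite(f"pics/{name}.png",p[:,:,::-1])
    vv,uu=np.mgrid[0:400,0:640];W=world(cm,np.c_[uu.ravel(),vv.ravel()],d.ravel(),T).reshape(400,640,3)
    c=p.astype(int);m=(c.sum(2)<200)&(c[...,0]>c[...,2]+8)&(c[...,0]>c[...,1]+5)&(W[...,2]>40)&(W[...,2]<90)&(d>0)
    n,l,s,ce=cv2.connectedComponentsWithStats(m.astype(np.uint8))
    print("t",o["time"],"tcp",np.round(o["tool_pos"],1),np.round(o["tcp_rot"],3),"F",np.round(o["contact_force"],1),o["grip_width"])
    for i in range(1,n):
        if s[i,4]>150:
            w=W[l==i];h=np.percentile(w[:,2],97);t=w[w[:,2]>h-2.5]
            print("px",ce[i].round(),s[i,4],"top",((t.min(0)+t.max(0))/2).round(1),t.mean(0).round(1),"ext",(t.max(0)-t.min(0)).round(1),"h",h.round(1))
E
python3 -c "from h import *;print(bot.camera_model('wrist')['T_tool_cam']);wrist('w1')"
```

```text
[[-3.15616099e-04 -9.51065481e-01 -3.08989241e-01  8.39497592e+01]
 [ 9.99999665e-01 -5.33515229e-04  6.20707450e-04 -2.95657108e-01]
 [-7.55183895e-04 -3.08988942e-01  9.51065331e-01 -1.57426952e+02]
 [ 0.00000000e+00  0.00000000e+00  0.00000000e+00  1.00000000e+00]]
t 0.1 tcp [142.3 505.  226.1] [-3.14  -0.     2.867] F [-0.8  0.2 -0. ] 91.98168174542728
```

View pics/w1.png

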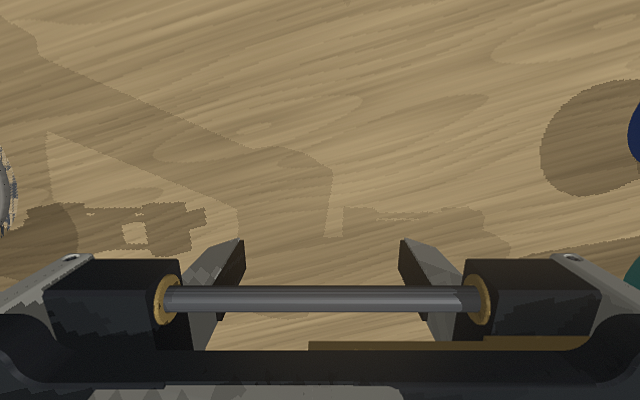

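The picture only shows the table and the open gripper, because the moves were refused: every row needs all its keys. I'll resend them.

Emit:
send_rows:
  rows:
    - {"x": -0.05,"y": -0.02,"z": 0,"ax": 0,"ay": 0,"az": 0,"jaw": -1}
    - {"x": -0.15,"y": -0.06,"z": 0,"ax": 0,"ay": 0,"az": 0,"jaw": -1}
    - {"x": -0.3,"y": -0.13,"z": 0,"ax": 0,"ay": 0,"az": 0,"jaw": -1}
    - {"x": -0.45,"y": -0.19,"z": 0,"ax": 0,"ay": 0,"az": 0,"jaw": -1}
    - {"x": -0.6,"y": -0.26,"z": 0,"ax": 0,"ay": 0,"az": 0,"jaw": -1}
    - {"x": -0.7,"y": -0.3,"z": 0,"ax": 0,"ay": 0,"az": 0,"jaw": -1}
    - {"x": -0.8,"y": -0.35,"z": 0,"ax": 0,"ay": 0,"az": 0,"jaw": -1}
    - {"x": -0.9,"y": -0.39,"z": 0,"ax": 0,"ay": 0,"az": 0,"jaw": -1}
    - {"x": -0.95,"y": -0.41,"z": 0,"ax": 0,"ay": 0,"az": 0,"jaw": -1}
    - {"x": -1,"y": -0.43,"z": 0,"ax": 0,"ay": 0,"az": 0,"jaw": -1}

```text
time: 1.4
tool_pos: [312.0, 367.8, 226.7]
tcp_rot: [3.142, -0.0, 2.867]
contact_force: [-1.0, 0.5, 0.6]
grip_width: 0.7
finger_force: 0.0
```

Emit:
send_rows:
  rows:
    - {"x": -0.1,"y": -0.05,"z": 0,"ax": 0,"ay": 0,"az": 0,"jaw": -1}
    - {"x": -0.25,"y": -0.1,"z": 0,"ax": 0,"ay": 0,"az": 0,"jaw": -1}
    - {"x": -0.4,"y": -0.18,"z": 0,"ax": 0,"ay": 0,"az": 0,"jaw": -1}
    - {"x": -0.55,"y": -0.25,"z": 0,"ax": 0,"ay": 0,"az": 0,"jaw": -1}
    - {"x": -0.7,"y": -0.32,"z": 0,"ax": 0,"ay": 0,"az": 0,"jaw": -1}
    - {"x": -0.85,"y": -0.39,"z": 0,"ax": 0,"ay": 0,"az": 0,"jaw": -1}
    - {"x": -0.95,"y": -0.43,"z": 0,"ax": 0,"ay": 0,"az": 0,"jaw": -1}
    - {"x": -1,"y": -0.46,"z": 0,"ax": 0,"ay": 0,"az": 0,"jaw": -1}
    - {"x": -1,"y": -0.46,"z": 0,"ax": 0,"ay": 0,"az": 0,"jaw": -1}
    - {"x": -1,"y": -0.46,"z": 0,"ax": 0,"ay": 0,"az": 0,"jaw": -1}

```text
time: 2.65
tool_pos: [478.5, 226.1, 226.7]
tcp_rot: [3.141, -0.0, 2.868]
contact_force: [0.2, -0.2, -0.4]
grip_width: 0.3
finger_force: 0.0
```

```bash
python3 -c "from h import *;wrist('w2')"
```

```text
t 2.65 tcp [478.5 226.1 226.7] [ 3.141 -0.     2.868] F [ 0.2 -0.2 -0.4] 0.32848810880409557
px [104. 190.] 406 top [418.8 -17.2  63.2] [418.7 -16.7  62.8] ext [19.5 17.8  3.6] h 63.9
px [319. 194.] 155 top [488.7 221.7  74.3] [490.2 218.7  73.7] ext [20.6 20.7  3.6] h 74.9
px [224. 209.] 205 top [478.2 106.8  62.9] [479.3 104.6  62.3] ext [20.5 20.7  3.3] h 63.7
px [167. 279.] 202 top [5.465e+02 5.000e-01 6.220e+01] [546.4   1.1  62. ] ext [11.5 18.7  2.8] h 63.2
```

View pics/w2.png

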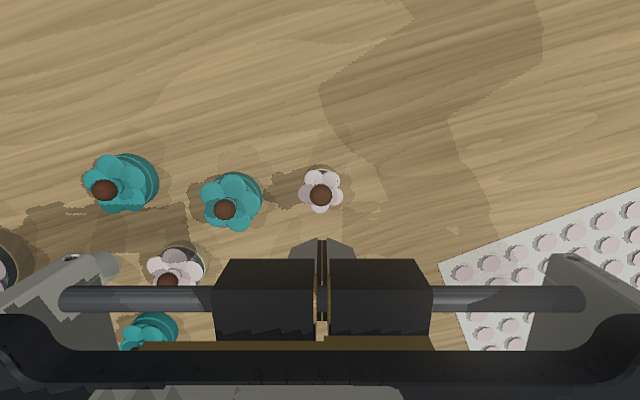

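The wrist view shows the small centre at (319,194), which is world ~(489.3,221.7), agreeing with the top camera. Next I align and descend to z≈92.

Emit:
send_rows:
  rows:
    - {"x": -0.055,"y": -0.005,"z": 0.02,"ax": 0,"ay": 0,"az": 0,"jaw": -1}
    - {"x": -0.055,"y": -0.005,"z": 0.12,"ax": 0,"ay": 0,"az": 0,"jaw": -1}
    - {"x": -0.055,"y": -0.005,"z": 0.25,"ax": 0,"ay": 0,"az": 0,"jaw": -1}
    - {"x": -0.055,"y": -0.005,"z": 0.38,"ax": 0,"ay": 0,"az": 0,"jaw": -1}
    - {"x": -0.055,"y": -0.005,"z": 0.5,"ax": 0,"ay": 0,"az": 0,"jaw": -1}
    - {"x": -0.055,"y": -0.005,"z": 0.58,"ax": 0,"ay": 0,"az": 0,"jaw": -1}
    - {"x": -0.055,"y": -0.005,"z": 0.63,"ax": 0,"ay": 0,"az": 0,"jaw": -1}
    - {"x": -0.055,"y": -0.005,"z": 0.66,"ax": 0,"ay": 0,"az": 0,"jaw": -1}
    - {"x": -0.055,"y": -0.005,"z": 0.67,"ax": 0,"ay": 0,"az": 0,"jaw": -1}
    - {"x": -0.055,"y": -0.005,"z": 0.67,"ax": 0,"ay": 0,"az": 0,"jaw": -1}

```text
time: 3.95
tool_pos: [489.7, 221.6, 93.1]
tcp_rot: [3.141, 0.001, 2.867]
contact_force: [-0.4, 0.1, 0.4]
grip_width: 0.4
finger_force: 0.0
```

```bash
sed -i 's/<200)/<260)/' h.py; python3 -c "from h import *;wrist('w3')"
```

```text
t 3.95 tcp [489.7 221.6  93.1] [3.141e+00 1.000e-03 2.867e+00] F [-0.4  0.1  0.4] 0.44834355453809827
px [322. 229.] 695 top [485.4 221.7  75.4] [484.4 222.9  75. ] ext [13.6 20.1  3.4] h 76.1
px [167. 255.] 959 top [477.7 106.5  63.2] [478.  107.1  63. ] ext [20.2 19.2  3.3] h 64.1
```

View pics/w3.png

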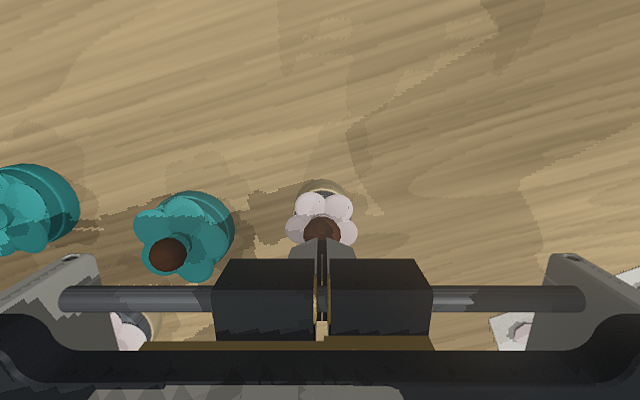

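The fingertip lines up with the button at (322,230). Next I press from z≈93 down to about 66.

Emit:
send_rows:
  rows:
    - {"x": 0,"y": 0,"z": 0.03,"ax": 0,"ay": 0,"az": 0,"jaw": -1}
    - {"x": 0,"y": 0,"z": 0.055,"ax": 0,"ay": 0,"az": 0,"jaw": -1}
    - {"x": 0,"y": 0,"z": 0.07,"ax": 0,"ay": 0,"az": 0,"jaw": -1}
    - {"x": 0,"y": 0,"z": 0.08,"ax": 0,"ay": 0,"az": 0,"jaw": -1}
    - {"x": 0,"y": 0,"z": 0.09,"ax": 0,"ay": 0,"az": 0,"jaw": -1}
    - {"x": 0,"y": 0,"z": 0.1,"ax": 0,"ay": 0,"az": 0,"jaw": -1}
    - {"x": 0,"y": 0,"z": 0.11,"ax": 0,"ay": 0,"az": 0,"jaw": -1}
    - {"x": 0,"y": 0,"z": 0.12,"ax": 0,"ay": 0,"az": 0,"jaw": -1}
    - {"x": 0,"y": 0,"z": 0.125,"ax": 0,"ay": 0,"az": 0,"jaw": -1}
    - {"x": 0,"y": 0,"z": 0.125,"ax": 0,"ay": 0,"az": 0,"jaw": -1}

```text
time: 5.25
tool_pos: [489.5, 221.5, 67.7]
tcp_rot: [3.141, 0.0, 2.867]
contact_force: [-1.3, -0.7, 3.0]
grip_width: 0.4
finger_force: 1.8
```

Emit:
send_rows:
  rows:
    - {"x": 0,"y": 0,"z": 0.003,"ax": 0,"ay": 0,"az": 0,"jaw": -1}
    - {"x": 0,"y": 0,"z": 0.006,"ax": 0,"ay": 0,"az": 0,"jaw": -1}
    - {"x": 0,"y": 0,"z": 0.009,"ax": 0,"ay": 0,"az": 0,"jaw": -1}
    - {"x": 0,"y": 0,"z": 0.009,"ax": 0,"ay": 0,"az": 0,"jaw": -1}
    - {"x": 0,"y": 0,"z": 0.009,"ax": 0,"ay": 0,"az": 0,"jaw": -1}
    - {"x": 0,"y": 0,"z": 0.009,"ax": 0,"ay": 0,"az": 0,"jaw": -1}
    - {"x": 0,"y": 0,"z": 0.009,"ax": 0,"ay": 0,"az": 0,"jaw": -1}
    - {"x": 0,"y": 0,"z": 0.009,"ax": 0,"ay": 0,"az": 0,"jaw": -1}
    - {"x": 0,"y": 0,"z": 0.009,"ax": 0,"ay": 0,"az": 0,"jaw": -1}
    - {"x": 0,"y": 0,"z": 0.009,"ax": 0,"ay": 0,"az": 0,"jaw": -1}

```text
time: 6.5
tool_pos: [489.5, 221.6, 66.3]
tcp_rot: [3.141, 0.0, 2.867]
contact_force: [-3.1, -0.8, 6.1]
grip_width: 0.1
finger_force: 3.4
```

6.1 N, well above the 3 N friction, so the small centre is home. Now I lift straight up, then move over the medium flower.

Emit:
send_rows:
  rows:
    - {"x": 0,"y": 0,"z": -0.02,"ax": 0,"ay": 0,"az": 0,"jaw": -1}
    - {"x": 0,"y": 0,"z": -0.06,"ax": 0,"ay": 0,"az": 0,"jaw": -1}
    - {"x": 0,"y": 0,"z": -0.15,"ax": 0,"ay": 0,"az": 0,"jaw": -1}
    - {"x": 0,"y": 0,"z": -0.25,"ax": 0,"ay": 0,"az": 0,"jaw": -1}
    - {"x": 0,"y": 0,"z": -0.38,"ax": 0,"ay": 0,"az": 0,"jaw": -1}
    - {"x": 0,"y": 0,"z": -0.5,"ax": 0,"ay": 0,"az": 0,"jaw": -1}
    - {"x": 0,"y": 0,"z": -0.6,"ax": 0,"ay": 0,"az": 0,"jaw": -1}
    - {"x": 0,"y": 0,"z": -0.65,"ax": 0,"ay": 0,"az": 0,"jaw": -1}
    - {"x": 0,"y": 0,"z": -0.65,"ax": 0,"ay": 0,"az": 0,"jaw": -1}
    - {"x": 0,"y": 0,"z": -0.65,"ax": 0,"ay": 0,"az": 0,"jaw": -1}

```text
time: 7.75
tool_pos: [489.0, 221.4, 195.1]
tcp_rot: [-3.141, -0.001, 2.867]
contact_force: [-0.5, 0.4, 0.1]
grip_width: 0.4
finger_force: 0.0
```

Emit:
send_rows:
  rows:
    - {"x": -0.03,"y": -0.05,"z": 0,"ax": 0,"ay": 0,"az": 0,"jaw": -1}
    - {"x": -0.09,"y": -0.15,"z": 0,"ax": 0,"ay": 0,"az": 0,"jaw": -1}
    - {"x": -0.18,"y": -0.3,"z": 0,"ax": 0,"ay": 0,"az": 0,"jaw": -1}
    - {"x": -0.28,"y": -0.46,"z": 0,"ax": 0,"ay": 0,"az": 0,"jaw": -1}
    - {"x": -0.38,"y": -0.62,"z": 0,"ax": 0,"ay": 0,"az": 0,"jaw": -1}
    - {"x": -0.47,"y": -0.77,"z": 0,"ax": 0,"ay": 0,"az": 0,"jaw": -1}
    - {"x": -0.54,"y": -0.88,"z": 0,"ax": 0,"ay": 0,"az": 0,"jaw": -1}
    - {"x": -0.58,"y": -0.95,"z": 0,"ax": 0,"ay": 0,"az": 0,"jaw": -1}
    - {"x": -0.6,"y": -0.98,"z": 0,"ax": 0,"ay": 0,"az": 0,"jaw": -1}
    - {"x": -0.6,"y": -0.98,"z": 0,"ax": 0,"ay": 0,"az": 0,"jaw": -1}

```text
time: 9.0
tool_pos: [551.7, 0.4, 195.7]
tcp_rot: [3.141, -0.0, 2.867]
contact_force: [0.4, 0.2, -0.6]
grip_width: 0.2
finger_force: 0.0
```

```bash
python3 -c "from h import *;wrist('w4')"
```

```text
t 9.0 tcp [5.517e+02 4.000e-01 1.957e+02] [ 3.141 -0.     2.867] F [ 0.4  0.2 -0.6] 0.24679455254601348
px [263.  61.] 629 top [419.6 -17.9  63.8] [419.5 -18.1  63.3] ext [19.8 19.   3.6] h 64.5
px [538.  63.] 771 top [489.2 220.9  68.7] [489.2 221.2  68.3] ext [18.3 18.8  3.5] h 69.4
px [408.  89.] 575 top [479.  105.5  63.8] [478.6 105.6  63.3] ext [20.3 18.2  3.6] h 64.5
px [ 61. 184.] 590 top [ 472.1 -251.5   69.4] [ 472.  -251.7   69. ] ext [17.2 19.8  3.6] h 70.2
px [320. 190.] 429 top [551.1  -1.1  63.1] [551.1  -1.1  62.9] ext [18.9 19.5  2.9] h 64.1
```

View pics/w4.png

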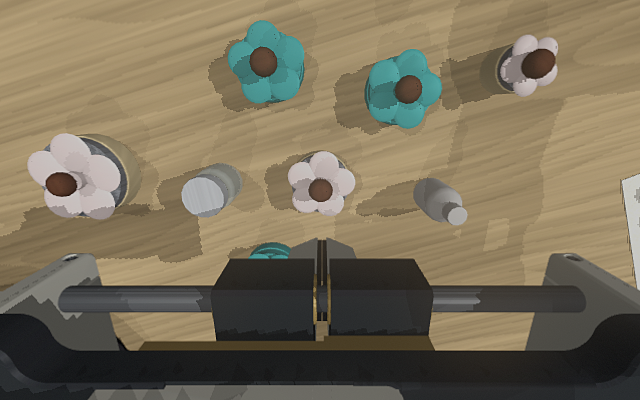

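The wrist view shows the medium centre at (320,190), world ~(551.2,-0.8). The small centre's top now reads 69 mm, so it is home. The large centre at (61,184) is about (472,-251). Next I descend on the medium one and press to z≈51.5.

Emit:
send_rows:
  rows:
    - {"x": 0,"y": -0.005,"z": 0.04,"ax": 0,"ay": 0,"az": 0,"jaw": -1}
    - {"x": 0,"y": -0.005,"z": 0.13,"ax": 0,"ay": 0,"az": 0,"jaw": -1}
    - {"x": 0,"y": -0.005,"z": 0.25,"ax": 0,"ay": 0,"az": 0,"jaw": -1}
    - {"x": 0,"y": -0.005,"z": 0.37,"ax": 0,"ay": 0,"az": 0,"jaw": -1}
    - {"x": 0,"y": -0.005,"z": 0.47,"ax": 0,"ay": 0,"az": 0,"jaw": -1}
    - {"x": 0,"y": -0.005,"z": 0.54,"ax": 0,"ay": 0,"az": 0,"jaw": -1}
    - {"x": 0,"y": -0.005,"z": 0.59,"ax": 0,"ay": 0,"az": 0,"jaw": -1}
    - {"x": 0,"y": -0.005,"z": 0.62,"ax": 0,"ay": 0,"az": 0,"jaw": -1}
    - {"x": 0,"y": -0.005,"z": 0.63,"ax": 0,"ay": 0,"az": 0,"jaw": -1}
    - {"x": 0,"y": -0.005,"z": 0.63,"ax": 0,"ay": 0,"az": 0,"jaw": -1}

```text
time: 10.3
tool_pos: [551.7, -0.7, 70.2]
tcp_rot: [3.141, 0.001, 2.867]
contact_force: [-0.2, 1.5, 0.4]
grip_width: 0.7
finger_force: 0.0
```

Emit:
send_rows:
  rows:
    - {"x": 0,"y": 0,"z": 0.01,"ax": 0,"ay": 0,"az": 0,"jaw": -1}
    - {"x": 0,"y": 0,"z": 0.02,"ax": 0,"ay": 0,"az": 0,"jaw": -1}
    - {"x": 0,"y": 0,"z": 0.03,"ax": 0,"ay": 0,"az": 0,"jaw": -1}
    - {"x": 0,"y": 0,"z": 0.04,"ax": 0,"ay": 0,"az": 0,"jaw": -1}
    - {"x": 0,"y": 0,"z": 0.05,"ax": 0,"ay": 0,"az": 0,"jaw": -1}
    - {"x": 0,"y": 0,"z": 0.06,"ax": 0,"ay": 0,"az": 0,"jaw": -1}
    - {"x": 0,"y": 0,"z": 0.07,"ax": 0,"ay": 0,"az": 0,"jaw": -1}
    - {"x": 0,"y": 0,"z": 0.08,"ax": 0,"ay": 0,"az": 0,"jaw": -1}
    - {"x": 0,"y": 0,"z": 0.085,"ax": 0,"ay": 0,"az": 0,"jaw": -1}
    - {"x": 0,"y": 0,"z": 0.085,"ax": 0,"ay": 0,"az": 0,"jaw": -1}

```text
time: 11.55
tool_pos: [551.5, -0.6, 52.9]
tcp_rot: [3.142, 0.0, 2.867]
contact_force: [-1.0, 0.3, 2.6]
grip_width: 0.4
finger_force: 1.6
```

Emit:
send_rows:
  rows:
    - {"x": 0,"y": 0,"z": 0.003,"ax": 0,"ay": 0,"az": 0,"jaw": -1}
    - {"x": 0,"y": 0,"z": 0.006,"ax": 0,"ay": 0,"az": 0,"jaw": -1}
    - {"x": 0,"y": 0,"z": 0.009,"ax": 0,"ay": 0,"az": 0,"jaw": -1}
    - {"x": 0,"y": 0,"z": 0.01,"ax": 0,"ay": 0,"az": 0,"jaw": -1}
    - {"x": 0,"y": 0,"z": 0.01,"ax": 0,"ay": 0,"az": 0,"jaw": -1}
    - {"x": 0,"y": 0,"z": 0.01,"ax": 0,"ay": 0,"az": 0,"jaw": -1}
    - {"x": 0,"y": 0,"z": 0.01,"ax": 0,"ay": 0,"az": 0,"jaw": -1}
    - {"x": 0,"y": 0,"z": 0.01,"ax": 0,"ay": 0,"az": 0,"jaw": -1}
    - {"x": 0,"y": 0,"z": 0.01,"ax": 0,"ay": 0,"az": 0,"jaw": -1}
    - {"x": 0,"y": 0,"z": 0.01,"ax": 0,"ay": 0,"az": 0,"jaw": -1}

```text
time: 12.8
tool_pos: [551.6, -0.7, 51.3]
tcp_rot: [3.142, 0.0, 2.867]
contact_force: [-2.0, 0.7, 7.2]
grip_width: 0.5
finger_force: 3.4
```

7.2 N, so the medium centre is home. Next I lift and move over the large flower.

Emit:
send_rows:
  rows:
    - {"x": 0,"y": 0,"z": -0.02,"ax": 0,"ay": 0,"az": 0,"jaw": -1}
    - {"x": 0,"y": 0,"z": -0.06,"ax": 0,"ay": 0,"az": 0,"jaw": -1}
    - {"x": 0,"y": 0,"z": -0.15,"ax": 0,"ay": 0,"az": 0,"jaw": -1}
    - {"x": 0,"y": 0,"z": -0.27,"ax": 0,"ay": 0,"az": 0,"jaw": -1}
    - {"x": 0,"y": 0,"z": -0.4,"ax": 0,"ay": 0,"az": 0,"jaw": -1}
    - {"x": 0,"y": 0,"z": -0.53,"ax": 0,"ay": 0,"az": 0,"jaw": -1}
    - {"x": 0,"y": -0.03,"z": -0.63,"ax": 0,"ay": 0,"az": 0,"jaw": -1}
    - {"x": 0,"y": -0.12,"z": -0.68,"ax": 0,"ay": 0,"az": 0,"jaw": -1}
    - {"x": 0,"y": -0.25,"z": -0.7,"ax": 0,"ay": 0,"az": 0,"jaw": -1}
    - {"x": 0,"y": -0.4,"z": -0.7,"ax": 0,"ay": 0,"az": 0,"jaw": -1}

```text
time: 14.05
tool_pos: [529.1, -79.0, 190.9]
tcp_rot: [-3.141, -0.0, 2.867]
contact_force: [0.3, -0.2, -0.9]
grip_width: 0.4
finger_force: 0.0
```

Emit:
send_rows:
  rows:
    - {"x": 0.01,"y": -0.15,"z": 0,"ax": 0,"ay": 0,"az": 0,"jaw": -1}
    - {"x": 0.02,"y": -0.3,"z": 0,"ax": 0,"ay": 0,"az": 0,"jaw": -1}
    - {"x": 0.03,"y": -0.45,"z": 0,"ax": 0,"ay": 0,"az": 0,"jaw": -1}
    - {"x": 0.04,"y": -0.6,"z": 0,"ax": 0,"ay": 0,"az": 0,"jaw": -1}
    - {"x": 0.045,"y": -0.73,"z": 0,"ax": 0,"ay": 0,"az": 0,"jaw": -1}
    - {"x": 0.045,"y": -0.83,"z": 0,"ax": 0,"ay": 0,"az": 0,"jaw": -1}
    - {"x": 0.045,"y": -0.89,"z": 0,"ax": 0,"ay": 0,"az": 0,"jaw": -1}
    - {"x": 0.045,"y": -0.91,"z": 0,"ax": 0,"ay": 0,"az": 0,"jaw": -1}
    - {"x": 0.045,"y": -0.91,"z": 0,"ax": 0,"ay": 0,"az": 0,"jaw": -1}
    - {"x": 0.045,"y": -0.91,"z": 0,"ax": 0,"ay": 0,"az": 0,"jaw": -1}

```text
time: 15.3
tool_pos: [472.0, -249.8, 190.9]
tcp_rot: [3.141, 0.0, 2.868]
contact_force: [-0.1, 0.4, 0.2]
grip_width: 0.5
finger_force: 0.0
```

```bash
python3 -c "from h import *;wrist('w5')"
```

```text
t 15.3 tcp [ 472.  -249.8  190.9] [3.141 0.    2.868] F [-0.1  0.4  0.2] 0.5447275238377797
px [550.  71.] 728 top [418.8 -19.6  63.8] [419.1 -19.3  63.4] ext [20.  19.8  3.6] h 64.5
px [318. 193.] 455 top [ 472.1 -253.9   70. ] [ 471.7 -253.2   69.3] ext [18.8 19.   4.1] h 70.5
px [564. 197.] 515 top [550.9  -2.4  53.4] [550.8  -1.9  53. ] ext [20.3 19.   3.7] h 54.0
```

View pics/w5.png

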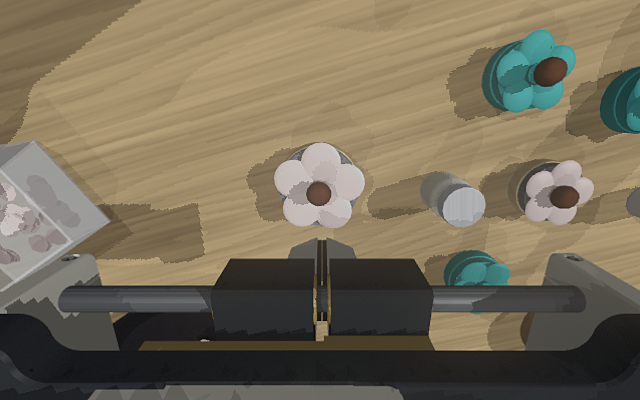

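The wrist view shows the large centre at (318,193), world ~(472,-252.5). The medium top reads 54 mm, so it is home. Next I descend on the large one.

Emit:
send_rows:
  rows:
    - {"x": -0.003,"y": -0.012,"z": 0.04,"ax": 0,"ay": 0,"az": 0,"jaw": -1}
    - {"x": -0.003,"y": -0.012,"z": 0.13,"ax": 0,"ay": 0,"az": 0,"jaw": -1}
    - {"x": -0.003,"y": -0.012,"z": 0.24,"ax": 0,"ay": 0,"az": 0,"jaw": -1}
    - {"x": -0.003,"y": -0.012,"z": 0.35,"ax": 0,"ay": 0,"az": 0,"jaw": -1}
    - {"x": -0.003,"y": -0.012,"z": 0.43,"ax": 0,"ay": 0,"az": 0,"jaw": -1}
    - {"x": -0.003,"y": -0.012,"z": 0.49,"ax": 0,"ay": 0,"az": 0,"jaw": -1}
    - {"x": -0.003,"y": -0.012,"z": 0.53,"ax": 0,"ay": 0,"az": 0,"jaw": -1}
    - {"x": -0.003,"y": -0.012,"z": 0.55,"ax": 0,"ay": 0,"az": 0,"jaw": -1}
    - {"x": -0.003,"y": -0.012,"z": 0.56,"ax": 0,"ay": 0,"az": 0,"jaw": -1}
    - {"x": -0.003,"y": -0.012,"z": 0.56,"ax": 0,"ay": 0,"az": 0,"jaw": -1}

```text
time: 16.6
tool_pos: [471.8, -252.9, 79.1]
tcp_rot: [-3.142, 0.0, 2.867]
contact_force: [0.2, -0.7, -0.6]
grip_width: 0.4
finger_force: 0.0
```

Emit:
send_rows:
  rows:
    - {"x": 0,"y": 0,"z": 0.01,"ax": 0,"ay": 0,"az": 0,"jaw": -1}
    - {"x": 0,"y": 0,"z": 0.02,"ax": 0,"ay": 0,"az": 0,"jaw": -1}
    - {"x": 0,"y": 0,"z": 0.03,"ax": 0,"ay": 0,"az": 0,"jaw": -1}
    - {"x": 0,"y": 0,"z": 0.04,"ax": 0,"ay": 0,"az": 0,"jaw": -1}
    - {"x": 0,"y": 0,"z": 0.05,"ax": 0,"ay": 0,"az": 0,"jaw": -1}
    - {"x": 0,"y": 0,"z": 0.06,"ax": 0,"ay": 0,"az": 0,"jaw": -1}
    - {"x": 0,"y": 0,"z": 0.07,"ax": 0,"ay": 0,"az": 0,"jaw": -1}
    - {"x": 0,"y": 0,"z": 0.08,"ax": 0,"ay": 0,"az": 0,"jaw": -1}
    - {"x": 0,"y": 0,"z": 0.085,"ax": 0,"ay": 0,"az": 0,"jaw": -1}
    - {"x": 0,"y": 0,"z": 0.085,"ax": 0,"ay": 0,"az": 0,"jaw": -1}

```text
time: 17.85
tool_pos: [471.7, -252.9, 61.8]
tcp_rot: [3.141, 0.0, 2.867]
contact_force: [-0.8, 0.7, 2.3]
grip_width: 0.7
finger_force: 1.3
```

Emit:
send_rows:
  rows:
    - {"x": 0,"y": 0,"z": 0.004,"ax": 0,"ay": 0,"az": 0,"jaw": -1}
    - {"x": 0,"y": 0,"z": 0.008,"ax": 0,"ay": 0,"az": 0,"jaw": -1}
    - {"x": 0,"y": 0,"z": 0.011,"ax": 0,"ay": 0,"az": 0,"jaw": -1}
    - {"x": 0,"y": 0,"z": 0.013,"ax": 0,"ay": 0,"az": 0,"jaw": -1}
    - {"x": 0,"y": 0,"z": 0.013,"ax": 0,"ay": 0,"az": 0,"jaw": -1}
    - {"x": 0,"y": 0,"z": 0.013,"ax": 0,"ay": 0,"az": 0,"jaw": -1}
    - {"x": 0,"y": 0,"z": 0.013,"ax": 0,"ay": 0,"az": 0,"jaw": -1}
    - {"x": 0,"y": 0,"z": 0.013,"ax": 0,"ay": 0,"az": 0,"jaw": -1}
    - {"x": 0,"y": 0,"z": 0.013,"ax": 0,"ay": 0,"az": 0,"jaw": -1}
    - {"x": 0,"y": 0,"z": 0.013,"ax": 0,"ay": 0,"az": 0,"jaw": -1}

```text
time: 19.1
tool_pos: [471.7, -252.9, 59.6]
tcp_rot: [-3.142, 0.0, 2.867]
contact_force: [-1.4, 1.1, 6.0]
grip_width: 0.5
finger_force: 3.1
```

Emit:
send_rows:
  rows:
    - {"x": 0,"y": 0,"z": -0.02,"ax": 0,"ay": 0,"az": 0,"jaw": -1}
    - {"x": 0,"y": 0,"z": -0.06,"ax": 0,"ay": 0,"az": 0,"jaw": -1}
    - {"x": 0,"y": 0,"z": -0.15,"ax": 0,"ay": 0,"az": 0,"jaw": -1}
    - {"x": 0,"y": 0,"z": -0.25,"ax": 0,"ay": 0,"az": 0,"jaw": -1}
    - {"x": 0,"y": 0,"z": -0.38,"ax": 0,"ay": 0,"az": 0,"jaw": -1}
    - {"x": 0,"y": 0,"z": -0.5,"ax": 0,"ay": 0,"az": 0,"jaw": -1}
    - {"x": 0,"y": 0,"z": -0.6,"ax": 0,"ay": 0,"az": 0,"jaw": -1}
    - {"x": 0,"y": 0,"z": -0.65,"ax": 0,"ay": 0,"az": 0,"jaw": -1}
    - {"x": 0,"y": 0,"z": -0.65,"ax": 0,"ay": 0,"az": 0,"jaw": -1}
    - {"x": 0,"y": 0,"z": -0.65,"ax": 0,"ay": 0,"az": 0,"jaw": -1}

```text
time: 20.35
tool_pos: [471.3, -252.6, 188.4]
tcp_rot: [3.141, -0.001, 2.867]
contact_force: [-0.4, 0.4, -0.7]
grip_width: 0.4
finger_force: 0.0
```

```bash
python3 -c "from h import *;wrist('w6')"
```

```text
t 20.35 tcp [ 471.3 -252.6  188.4] [ 3.141e+00 -1.000e-03  2.867e+00] F [-0.4  0.4 -0.7] 0.3507515440504207
px [555.  71.] 745 top [419.  -19.2  63.9] [418.9 -19.2  63.5] ext [18.7 17.8  3.4] h 64.7
px [321. 192.] 436 top [ 471.5 -253.3   61.3] [ 471.8 -253.4   60.9] ext [19.2 18.7  3.2] h 62.2
px [568. 197.] 532 top [551.   -2.5  53.2] [550.8  -2.3  53. ] ext [20.9 20.   3.2] h 54.1
```

The large top reads 62 mm and the medium 54 mm, so both are home. The small one read 69 mm earlier, and nothing has shifted. Handing in.

```bash
python3 -c "from plant import bot;print(bot.close_job())"
```

```text
the job is handed in; nothing more can be done
None
```

All three centres were pressed fully home in order (small, medium, large), with readings of about 7 N at most, and the job is handed in; no verdict came back.

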